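# Seat the stepped casting on the hand press

## Robot

A 6-joint arm with a two-finger parallel gripper is mounted at the origin on the work surface. World frame = base frame: x ahead of the robot, y to its left, z up, the work surface at z = 0. Lengths are in m, angles in rad, forces in N, time in s.
With the tool pointing down it reaches from about 0.35 to 0.85 m from the base axis. Payload 8.1 kg.
Tool frame: the origin (TCP) lies midway between the tips of the shut fingers; the grasp point (between the pads) lies 19 mm behind it; z points along the fingers, y is the direction in which the jaws open and shut (so a half turn about z gives the same grasp; the last joint's range is limited). The gripper opens to 93 mm and grips with 3 to 60 N. Pads are 15 mm wide; open, the fingers measure 128 mm over their backs; the gripper's body (75 mm by 188 mm) begins 65 mm behind the grasp point.
Start: joints at [1.208, 0.13, 1.488, -0, 1.523, -0.085], TCP at [0.165, 0.577, 0.219] pointing down, gripper open.
Joint ranges: [-2.96, 2.96], [-0.89, 2.26], [0.02, 2.5], [-1.34, 4.48], [0, 2.73], [-2.66, 2.66]. Speed limits (rad/s): [2.39, 2.39, 2.79, 3.14, 3.14, 3.14].

## Interface

Orientations are given as a 3x3 rotation matrix whose columns are the frame's x, y, z axes.
In Python, from rig import env gives the robot as it stands.
- The arm moves only by the tool apply_moves, never from a script. Its arguments are lists of equal length, an entry for each row: "linear": the shift along the tool's x, y, z in m, a list of three; "twist": the turn, a rotation vector about the tool's x, y, z in rad, a list of three; "grip": the opening, from -1 (shut) to 1 (fully open). A call has 1 to 20 rows; each row shifts and turns the pose as measured when the row begins, along the tool's axes as they then stand; what a row does not reach is not made up. A row lasts 1/10 s, in which the tool goes at most 50 mm and 8.59 degrees, less where a joint would pass 70% of its speed; a pose out of reach is approached as far as the arm can. A call is refused whole if a number of a shift passes 0.05 or a number of a turn 0.15, either way. A call with a gripper value outside its range is refused whole. The fingers move at their own pace and stop on an object; "squeeze" is the grip in N (left out, the last holds). Time passes only in rows, so rows that do not move let the fingers close. It gives the time, the measured TCP pose, the force and the opening at its end, in the units of the state.
- env.state(): the state, without advancing time (a new reading comes with each control period).
- env.capture(name): name is "scene" or "top"; returns a dict with "frame" (480x640x3 uint8, red, green, blue), "range_z" (480x640 float32, m along the optical axis (not along the pixel's ray), 0 where there is no reading), "fx", "fy", "cx", "cy" (pixels), "k1" (the pictures are not rectified: a ray, as slopes to the right and down, at radius r is drawn at 1 + k1 r^2 times it, then the intrinsics apply), "origin" and "orientation" of the camera in the world. Camera axes: x right, y up, looking along -z (the intrinsics and any distortion apply to the point x, -y, -z); pixel columns grow to the right and rows downward; lengths in m; the calibration is good to about 2 mm. A picture is of the moment at which its call begins.
- env.finish_job(): hands the job in, once; it reports no verdict.
Trained networks look in the newest picture that a camera, given by its name, has taken for a name from the list of things; names that differ only in an ending like _2 or _b are one class to them, and where a whole thing is asked for, a point or a joint stands for the part that bears it (a point fixed in the world has none). Each returns a list of dicts, best first, with "score" (0 to 1); they miss things now and then, are a little off and sometimes report something else, mostly with a low value. They report only what shows in the picture. A call takes as long as a camera call.
- env.cut_out(thing, camera): "mask" (480x640 bool, what is visible of it) and "centre" ([column, row] in pixels, amid what is visible of it).
The state is a dict: "t": time; "q": joint angles; "joint_vel": joint speeds; "joint_torque": joint torques, N m; "tcp_pos": TCP position; "eef_rot": TCP orientation; "ft_force": force on the tool from outside, world axes, zero at the start; "moment": the same for the moment, N m; "gripper_width": opening from 0.0 (shut) to 1.0 (fully open).
Only numpy, scipy, OpenCV 4.12 (cv2) and the standard library are available. Lean on these libraries where they do the work, as an engineer would, in place of code of your own. Each camera call takes 0.05 s, during which the arm holds its last target.

## Task

Lift the blue casting off its wooden strip and set it, without dropping it, on the hand press's bed inside the white painted outline, toe up on the raised ledge and heel down in front of it, so that it sits level. Let go, then push down briefly on its top with the fingertips to check that it does not rock, and back away. Leave the red casting and the glass pepper shaker where they are.

Things in the scene. Friction and masses are not known exactly. Their poses are not given: they have to be found in the camera images.
- rest: Blue casting, ~0.45 kg, 90 (x) x 60 (y) x 90 mm. Underside: heel z=0 at x -45..-12, toe z=12 at x -12..45 (weight over the toe: tips on a flat, stands only with toe on a 12 mm step). Foot top z=30. Upright web 26 thick in y, x -20..40, z 30..90, flat top: grip across the 26, near x=5. Origin: heel level, mid length and width; z up, +x to toe. Starts level, toe on a 12 mm wooden strip.
- seat (a point): Marked seat on the fixed dark hand press's bed: centre of a 100 x 72 mm white outline, on the low bed (25 mm above the table) at the foot of the ledge. +x points onto the ledge: 12 mm higher, x 0..65, y -50..50; low bed x -80..0. z up. Casting seated: its origin and axes match these. Column 300 mm tall stands 220 mm to +y, head swung further +y; clear above.
- red: Bystander: a red painted casting of the same shape and size above but with a plain flat foot (origin: centre of its underside, x along its 90 mm length), standing on a wooden board 12 mm high. It is not wanted.
- shaker: Bystander: squat glass pepper shaker with dark contents and a chrome top, 67 mm across, 80 mm high; origin: centre of its underside, z up.

How it is judged:
On the way, in this order (a step that is already met when the one before it is completed fails the run):
1. the blue casting is held in the fingers, lifted more than 20 mm above seat height (z of rest in the frame of seat above 0.02 m and contact force between the fingers and rest above 0.5 N), for 0.2 s.
2. it stands level in its seat and has been let go (x of rest in the frame of seat between -0.018 and 0.018 m and y of rest in the frame of seat between -0.02 and 0.02 m and z of rest in the frame of seat between -0.005 and 0.005 m and angle between the x axis of rest and the x axis of seat, either way round below 0.2 rad and angle between rest's own z axis and vertical below 0.04 rad and contact force between the fingers and rest below 0.1 N), for 0.2 s.
3. closed or open fingertips push down on its top with more than 1.5 N, and it stays level in its seat (x of rest in the frame of seat between -0.018 and 0.018 m and y of rest in the frame of seat between -0.02 and 0.02 m and z of rest in the frame of seat between -0.005 and 0.005 m and angle between the x axis of rest and the x axis of seat, either way round below 0.2 rad and angle between rest's own z axis and vertical below 0.04 rad and contact force between the fingers and rest above 1.5 N and z of the grasp point in the frame of rest above 0.1 m), for 0.1 s.
At the end, for the whole second after the job is handed in: The blue casting rests released and still in the marked seat: origin within 18 mm along the seat's x, 20 mm along y and 5 mm in height of the seat point, turned less than 0.2 rad from it, tilted less than 0.04 rad; the red casting and the pepper shaker are within 30 mm of where they were (all of step 2 and linear speed of rest below 0.02 m/s and angular speed of rest below 0.1 rad/s and distance of each of red, shaker from where it was at the start of the episode below 0.03 m); the robot touches nothing.
It fails at once if the blue casting is dropped: out of the fingers more than 20 mm above its seat (z of rest in the frame of seat above 0.02 m and contact force between the fingers and rest below 0.05 N).
It fails at once if the red casting is moved more than 30 mm (distance of red from where it was at the start of the episode above 0.03 m).
It fails at once if the pepper shaker is moved more than 30 mm or tipped (distance of shaker from where it was at the start of the episode above 0.03 m or angle between shaker's own z axis and vertical above 0.3 rad).
It also fails if it takes over 48 s, if anything falls off the work surface, if the arm or the gripper's body presses on something with over 40 N, if the wrist force passes 120 N, or if a joint passes its speed limit or range.

## Working session

There is one attempt and no reset: what is moved stays moved. The work goes in short steps, Python scripts to look and compute and a tool call to move; the robot and the scene stay as the last step left them, time stands still between calls to the robot, and variables do not carry over. Pictures are saved under pics/ and viewed, and the job is handed in when it is done.

Besides the shell and the picture viewer there is one more tool, called as name(argument=value, ...), one argument or row to a line, values as JSON. apply_moves: Moves the arm, as the interface text tells. Its arguments: {"type":"object","properties":{"linear":{"type":"array","items":{"type":"array","items":{"type":"number"}}},"twist":{"type":"array","items":{"type":"array","items":{"type":"number"}}},"grip":{"type":"array","items":{"type":"number"}},"squeeze":{"type":"number"}},"required":["linear","twist","grip"]}

```bash
mkdir -p pics
cat > h.py <<'E'
import numpy as np, cv2
from rig import env
def save(c,n): cv2.imwrite('pics/'+n,c['frame'][:,:,::-1])
def cloud(c):
    K=np.array([[c['fx'],0,c['cx']],[0,c['fy'],c['cy']],[0,0,1]],float)
    v,u=np.mgrid[0:480,0:640]
    p=np.stack([u,v],-1).reshape(-1,1,2).astype(float)
    s=cv2.undistortPoints(p,K,np.array([c['k1'],0,0,0],float)).reshape(480,640,2)
    z=c['range_z']
    P=np.stack([s[...,0]*z,-s[...,1]*z,-z],-1)
    W=P@np.array(c['orientation']).T+np.array(c['origin'])
    W[z==0]=np.nan
    return W
E
python3 - <<'E'
from h import *
import pickle
print(env.state())
for n in ['scene','top']:
    c=env.capture(n); save(c,n+'0.png')
    print(n,c['origin'],c['orientation'],c['fx'],c['k1'])
    d={'cap':c}
    for t in ['rest','seat','red','shaker']:
        try: r=env.cut_out(t,n)
        except Exception as e: print(t,e); continue
        d[t]=r
        print(t,[(round(x['score'],2),x['centre'],int(x['mask'].sum())) for x in r])
    pickle.dump(d,open(n+'0.pkl','wb'))
print(env.state()['t'])
E
```

```text
{'t': 0.0, 'q': array([ 1.20759806e+00,  1.31172100e-01,  1.48923842e+00,  6.16242229e-06,
        1.52299623e+00, -8.54107402e-02]), 'joint_vel': array([ 1.46306698e-03,  8.82773156e-04, -6.90450957e-05, -1.19445913e-03,
       -2.87245738e-04, -1.06576880e-03]), 'joint_torque': array([-6.76859963e-04, -5.59847438e+01, -4.91751802e+01,  7.65528157e-02,
        3.57998209e-02, -1.28713727e-04]), 'tcp_pos': array([0.16432247, 0.57648484, 0.21760335]), 'eef_rot': array([[-9.61664380e-01,  2.74228366e-01, -6.50238813e-04],
       [ 2.74229090e-01,  9.61662903e-01, -1.69356452e-03],
       [ 1.60887113e-04, -1.80695507e-03, -9.99998355e-01]]), 'ft_force': array([ 0.1546036 , -0.62119626,  0.57038101]), 'moment': array([-0.01505605,  0.01717471, -0.0105812 ]), 'gripper_width': 1.001659362807705}
scene [1.4649093  0.03779612 0.61296747] [[-0.09673768 -0.51594733  0.85114051]
 [ 0.99522107 -0.03871692  0.08964382]
 [-0.01329795  0.85574491  0.51722704]] 609.168422704649 -0.10370698276649509
rest [(0.75, [180.0, 237.8], 1627)]
seat [(0.93, [563.2, 257.6], 15233)]
red [(0.93, [301.7, 233.5], 1706), (0.66, [561.7, 257.5], 15238), (0.41, [238.8, 295.5], 1949)]
shaker [(0.92, [238.5, 295.2], 2009)]
top [ 0.34412408 -0.06710197  1.2833573 ] [[ 0.02386757  0.98330837 -0.18037459]
 [-0.99955799  0.02667104  0.01313283]
 [ 0.0177244   0.17998142  0.98351031]] 620.9815260918799 -0.12618520731420352
rest [(0.68, [437.5, 269.7], 1448)]
seat [(0.59, [124.4, 249.8], 14620)]
red [(0.56, [330.5, 281.4], 1429)]
shaker [(0.8, [369.1, 184.5], 907)]
0.5
```

View pics/scene0.png

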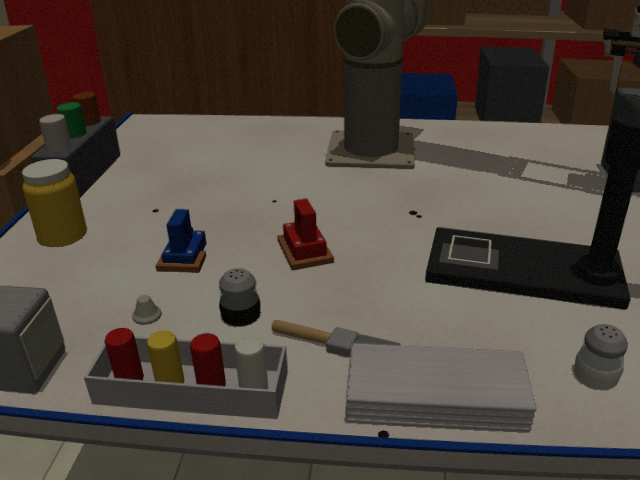

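View pics/top0.png

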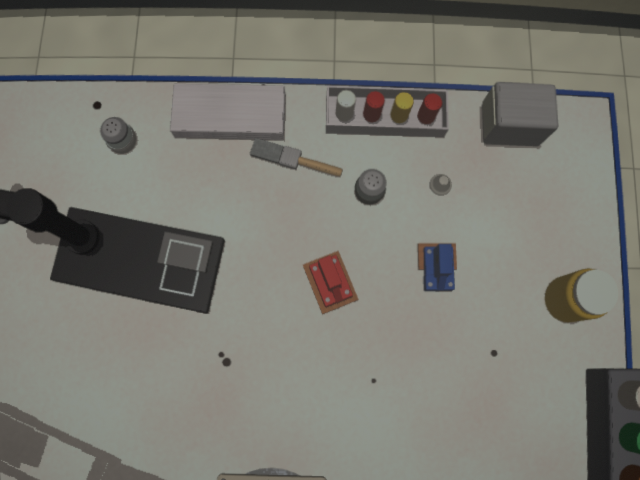

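```bash
python3 - <<'E'
from h import *
import pickle
for n in ['scene','top']:
    d=pickle.load(open(n+'0.pkl','rb')); W=cloud(d['cap'])
    for t in ['rest','red','shaker','seat']:
        P=W[d[t][0]['mask']]; P=P[~np.isnan(P[:,0])]
        print(n,t,len(P),np.percentile(P,[2,50,98],axis=0).round(3).tolist())
        if t in('rest','red'):
            top=P[P[:,2]>np.percentile(P[:,2],98)-0.012]
            print('  top',len(top),top.mean(0).round(4),cv2.minAreaRect((top[:,:2]*1000).astype(np.float32)))
            print('  all',cv2.minAreaRect((P[:,:2]*1000).astype(np.float32)))
E
python3 - <<'E'
import cv2
a=cv2.imread('pics/top0.png')
cv2.imwrite('pics/topA.png',cv2.resize(a[150:350,20:220],None,fx=3,fy=3,interpolation=cv2.INTER_CUBIC))
cv2.imwrite('pics/topB.png',cv2.resize(a[200:330,300:490],None,fx=4,fy=4,interpolation=cv2.INTER_CUBIC))
E
```

```text
scene rest 1623 [[0.492, -0.355, 0.013], [0.561, -0.319, 0.038], [0.577, -0.3, 0.092]]
  top 338 [ 0.5479 -0.3272  0.0889] ((542.5184326171875, -328.7999572753906), (63.02314758300781, 25.90860939025879), 1.955115795135498)
  all ((503.82342529296875, -337.3979797363281), (162.85340881347656, 78.7386474609375), 16.06578826904297)
scene red 1704 [[0.476, -0.145, 0.016], [0.531, -0.102, 0.044], [0.55, -0.068, 0.104]]
  top 314 [ 0.5166 -0.1027  0.1007] ((510.52911376953125, -103.71621704101562), (62.52024459838867, 25.967559814453125), 24.864076614379883)
  all ((463.6065368652344, -114.00692749023438), (168.9638214111328, 77.77734375), 23.135087966918945)
scene shaker 2003 [[0.687, -0.211, 0.003], [0.72, -0.18, 0.048], [0.731, -0.155, 0.08]]
scene seat 15183 [[0.455, 0.134, 0.005], [0.587, 0.353, 0.027], [0.635, 0.443, 0.303]]
top rest 1440 [[0.485, -0.365, 0.009], [0.524, -0.322, 0.036], [0.571, -0.301, 0.096]]
  top 423 [ 0.5392 -0.3293  0.0919] ((539.745849609375, -329.6461181640625), (60.72291564941406, 27.444501876831055), 1.229561448097229)
  all ((531.432373046875, -335.19598388671875), (95.8641357421875, 71.81158447265625), 0.0935572013258934)
top red 1421 [[0.452, -0.145, 0.016], [0.494, -0.106, 0.047], [0.542, -0.07, 0.107]]
  top 430 [ 0.506  -0.1038  0.1037] ((506.5071105957031, -103.67970275878906), (60.192752838134766, 26.08938980102539), 23.50459098815918)
  all ((502.1221008300781, -108.04298400878906), (99.72822570800781, 64.64457702636719), 23.58624267578125)
top shaker 902 [[0.666, -0.216, 0.002], [0.686, -0.184, 0.073], [0.72, -0.157, 0.084]]
top seat 14561 [[0.444, 0.132, 0.021], [0.542, 0.32, 0.028], [0.618, 0.457, 0.307]]
```

View pics/topA.png

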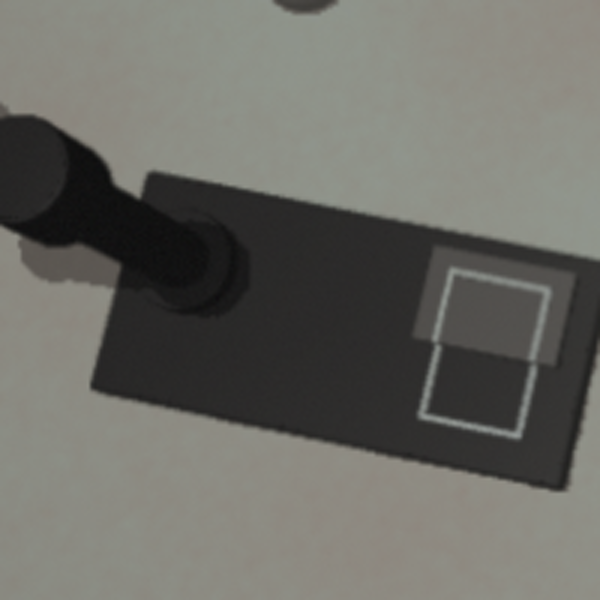

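View pics/topB.png

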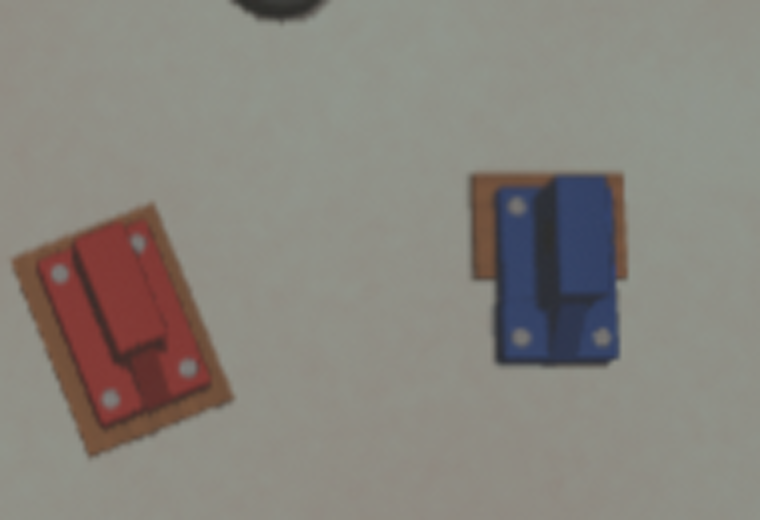

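The scene view has the blue casting at about (180,238), red at (302,234), the shaker at (238,295) and the outline at (470,250). The top view has blue at (437,270), with its toe at the top of the image (world +x) on the strip. The outline spans about (158–203, 239–296) with the ledge in its upper half, and the press column is to the left (+y). Next I'll measure the outline and the casting more precisely.

```bash
cat > m.py <<'E'
from h import *
import pickle
def ray(c,px,z):
    K=np.array([[c['fx'],0,c['cx']],[0,c['fy'],c['cy']],[0,0,1]],float)
    s=cv2.undistortPoints(np.array(px,float).reshape(-1,1,2),K,np.array([c['k1'],0,0,0],float)).reshape(-1,2)
    d=np.c_[s[:,0],-s[:,1],-np.ones(len(s))]@np.array(c['orientation']).T
    o=np.array(c['origin']); z=np.broadcast_to(z,len(d))
    return o+d*((z-o[2])/d[:,2])[:,None]
E
python3 - <<'E'
from m import *
d=pickle.load(open('top0.pkl','rb')); c=d['cap']
px=np.array([(450,268),(550,290),(520,437),(420,415)])/3+[19.67,149.67]
C=ray(c,px,[.037,.037,.025,.025]); print('top',C.round(4).tolist(),C.mean(0)); 
ax=(C[0]+C[1]-C[2]-C[3])/2; print(np.linalg.norm(ax),np.degrees(np.arctan2(ax[1],ax[0])))
ay=(C[0]-C[1]+C[3]-C[2])/2; print(np.linalg.norm(ay),np.degrees(np.arctan2(-ay[0],ay[1])))
# white pixels
for n,box in (('top',(230,305,150,215)),('scene',(230,272,435,500))):
    c=pickle.load(open(n+'0.pkl','rb'))['cap']; W=cloud(c); g=c['frame'].min(2).astype(int)
    r0,r1,c0,c1=box; sub=np.zeros_like(g,bool); sub[r0:r1,c0:c1]=True
    m=sub&(g>105)
    k,l,s,ce=cv2.connectedComponentsWithStats(m.astype(np.uint8),connectivity=8); print(n,s[1:].tolist()[:6])
    i=1+np.argmax([abs(s[j,2]-45)<25 and s[j,4] for j in range(1,k)]) if k>1 else 0
    print('sel',s[i])
    v,u=np.nonzero(l==i)
    zs=W[v,u,2]; ok=~np.isnan(zs)
    P=ray(c,np.c_[u,v],np.where(zs>.031,.037,.025))[ok]
    R=cv2.minAreaRect((P[:,:2]*1000).astype(np.float32)); print(R,np.median(zs[ok]))
# web yaw from top by top-face masks
E
python3 - <<'E'
import cv2
a=cv2.imread('pics/scene0.png')
cv2.imwrite('pics/sA.png',cv2.resize(a[220:290,420:520],None,fx=6,fy=6,interpolation=cv2.INTER_CUBIC))
E
```

```text
top [[0.5725, 0.2233, 0.037], [0.5592, 0.1536, 0.037], [0.4596, 0.1706, 0.025], [0.4725, 0.2401, 0.025]] [0.51593813 0.19690338 0.031     ]
0.101962090457684 -9.596554364725579
0.07080176380561079 -10.689254730065265
top [[190, 230, 25, 5, 75], [164, 239, 40, 31, 191], [160, 265, 39, 31, 147], [211, 290, 4, 15, 35], [150, 303, 10, 2, 14]]
sel [164 239  40  31 191]
((542.475830078125, 192.479736328125), (72.81380462646484, 51.8576545715332), 80.7746810913086) 0.038940885208112674
scene [[471, 230, 3, 1, 3], [475, 230, 11, 2, 14], [488, 230, 11, 4, 26], [451, 236, 3, 11, 12], [487, 240, 4, 24, 28], [449, 248, 3, 11, 18]]
sel [471 230   3   1   3]
((437.1645202636719, 210.15960693359375), (1.773238182067871e-05, 3.867356777191162), 4.3409342765808105) -1.1015954550663842e-05
```

View pics/sA.png

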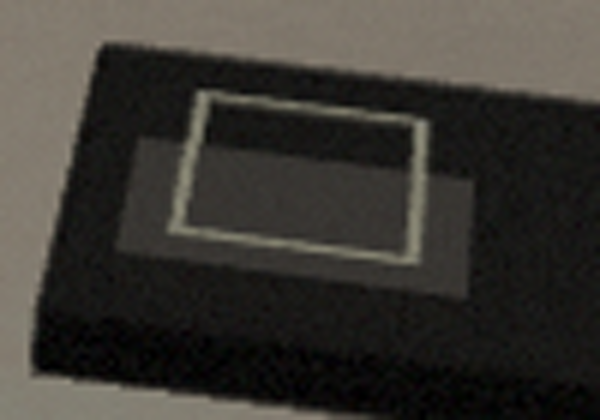

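Run:
```python
from m import *
c=pickle.load(open('scene0.pkl','rb'))['cap']
px=np.array([(176,231),(413,261),(424,121),(202,94)])/6+[419.58,219.58]
C=ray(c,px,[.037,.037,.025,.025]); print(C.round(4).tolist(),C.mean(0))
ax=(C[0]+C[1]-C[2]-C[3])/2; print(np.linalg.norm(ax),np.degrees(np.arctan2(ax[1],ax[0])))
ay=C[1]-C[0]+C[2]-C[3];print(np.linalg.norm(ay)/2,np.degrees(np.arctan2(-ay[0],ay[1])))
W=cloud(c); print([np.nanmedian(W[r-2:r+3,q-2:q+3,2]).round(4) for q,r in ((470,253),(475,240))])
c=pickle.load(open('top0.pkl','rb'))['cap'];W=cloud(c)
print([np.nanmedian(W[r-2:r+3,q-2:q+3,2]).round(4) for q,r in ((187,255),(178,280))])
# blue web-top rectangle and foot corners in top image crop/4
px=np.array([(500,188),(497,361),(617,361)])/4+[299.6,199.6]
print('foot',ray(c,px,[.03]*3).round(4).tolist())
px=np.array([(555,178),(612,178),(608,296),(558,296)])/4+[299.6,199.6]
Q=ray(c,px,[.09]*4); print('web',Q.round(4).tolist(),Q.mean(0))
px=np.array([(517,206),(521,338),(602,338)])/4+[299.6,199.6]
print('dots',ray(c,px,[.03]*3).round(4).tolist())
```

```text
[[0.5597, 0.1559, 0.037], [0.5707, 0.223, 0.037], [0.4713, 0.2406, 0.025], [0.4598, 0.1725, 0.025]] [0.51538023 0.19798602 0.031     ]
0.10182440587184223 -9.722923625622894
0.06852692492568474 -9.421655963899038
[np.float64(0.0375), np.float64(0.0262)]
[np.float64(0.039), np.float64(0.027)]
foot [[0.5722, -0.301, 0.03], [0.4825, -0.299, 0.03], [0.4839, -0.3611, 0.03]]
web [[0.567, -0.3173, 0.09], [0.5677, -0.3457, 0.09], [0.509, -0.3429, 0.09], [0.5084, -0.3182, 0.09]] [ 0.53803947 -0.33102459  0.09      ]
dots [[0.563, -0.3098, 0.03], [0.4946, -0.3115, 0.03], [0.4955, -0.3534, 0.03]]
```

Both cameras agree on the seat: centre about (0.5155, 0.1975), yaw about −9.8°, outline 102×70 mm against the 100×72 given. The casting's origin is at about (0.5285, −0.330), yaw about +1°. First I'll turn the tool to match, then travel.

apply_moves(
  linear=[
    [0, 0, 0],
    [0, 0, 0],
    [0, 0, 0],
    [0, 0, 0],
  ],
  twist=[
    [0, 0, -0.1],
    [0, 0, -0.1],
    [0, 0, -0.095],
    [0, 0, 0],
  ],
  grip=[1, 1, 1, 1],
  squeeze=25,
)

```text
t: 0.9
tcp_pos: [0.1645, 0.577, 0.2187]
eef_rot: [[-1.0, -0.027, 0.0], [-0.027, 1.0, 0.0], [-0.0, 0.0, -1.0]]
ft_force: [-0.7, 0.3, -0.3]
gripper_width: 1.004
```

```bash
cat > go.py <<'E'
import sys; from h import *
from scipy.spatial.transform import Rotation as Ro
def go(x,y,z,yaw):  # yaw of casting/seat x axis (deg); tool x points opposite
    s=env.state(); R=np.array(s['eef_rot']); a=np.radians(yaw)
    T=np.array([[-np.cos(a),-np.sin(a),0],[-np.sin(a),np.cos(a),0],[0,0,-1]]).T
    T=np.array([[-np.cos(a),-np.sin(a),0],[-np.sin(a),np.cos(a),0],[0,0,-1.]]).T
    print('t',s['t'].__round__(2),'tcp',s['tcp_pos'].round(4),'w',round(s['gripper_width'],3),'F',s['ft_force'].round(2),'q',s['q'].round(2))
    print('lin(tool)',(R.T@(np.array([x,y,z])-s['tcp_pos'])).round(4),'rot(tool)',Ro.from_matrix(R.T@T).as_rotvec().round(4))
if __name__=='__main__': go(*map(float,sys.argv[1:]))
E
python3 go.py 0.40 0.08 0.22 1
```

```text
t 0.9 tcp [0.1645 0.577  0.2187] w 1.004 F [-0.7   0.31 -0.29] q [ 1.21  0.13  1.49 -0.    1.52 -0.39]
lin(tool) [-0.2217 -0.5033 -0.0013] rot(tool) [0.0002 0.0001 0.01  ]
```

apply_moves(
  linear=[
    [-0.009, -0.02, 0],
    [-0.018, -0.04, 0],
    [-0.018, -0.042, 0],
    [-0.018, -0.042, 0],
    [-0.018, -0.042, 0],
    [-0.018, -0.042, 0],
    [-0.018, -0.042, 0],
    [-0.018, -0.042, 0],
    [-0.018, -0.042, 0],
    [-0.018, -0.042, 0],
    [-0.018, -0.042, 0],
    [-0.018, -0.042, 0],
    [-0.018, -0.04, 0],
  ],
  twist=[
    [0, 0, 0],
    [0, 0, 0],
    [0, 0, 0],
    [0, 0, 0],
    [0, 0, 0],
    [0, 0, 0],
    [0, 0, 0],
    [0, 0, 0],
    [0, 0, 0],
    [0, 0, 0],
    [0, 0, 0],
    [0, 0, 0],
    [0, 0, 0],
  ],
  grip=[1, 1, 1, 1, 1, 1, 1, 1, 1, 1, 1, 1, 1],
)

```text
t: 2.2
tcp_pos: [0.3998, 0.0449, 0.2197]
eef_rot: [[-1.0, 0.004, 0.009], [0.005, 1.0, 0.005], [-0.009, 0.005, -1.0]]
ft_force: [0.1, -0.0, 0.2]
gripper_width: 0.999
```

```bash
python3 go.py 0.534 -0.33 0.2 1
```

```text
t 2.2 tcp [0.3998 0.0449 0.2197] w 0.999 F [ 0.14 -0.03  0.2 ] q [-0.02 -0.44  2.    0.    1.58 -1.59]
lin(tool) [-0.1357 -0.3744  0.0192] rot(tool) [ 0.0045  0.0093 -0.0219]
```

apply_moves(
  linear=[
    [-0.014, -0.04, 0.002],
    [-0.014, -0.04, 0.002],
    [-0.014, -0.04, 0.002],
    [-0.014, -0.04, 0.002],
    [-0.014, -0.04, 0.002],
    [-0.014, -0.04, 0.002],
    [-0.014, -0.04, 0.002],
    [-0.014, -0.04, 0.002],
    [-0.01, -0.02, 0.001],
    [0, 0, 0],
    [0, 0, 0],
  ],
  twist=[
    [0, 0, -0.01],
    [0, 0.005, -0.01],
    [0.004, 0.004, 0],
    [0, 0, 0],
    [0, 0, 0],
    [0, 0, 0],
    [0, 0, 0],
    [0, 0, 0],
    [0, 0, 0],
    [0, 0, 0],
    [0, 0, 0],
  ],
  grip=[1, 1, 1, 1, 1, 1, 1, 1, 1, 1, 1],
)

```text
t: 3.3
tcp_pos: [0.5248, -0.3175, 0.2033]
eef_rot: [[-1.0, 0.027, 0.006], [0.027, 1.0, -0.001], [-0.006, -0.001, -1.0]]
ft_force: [-0.3, 0.5, -0.4]
gripper_width: 1.001
```

```bash
python3 go.py 0.534 -0.33 0.12 1
```

```text
t 3.3 tcp [ 0.5248 -0.3175  0.2033] w 1.001 F [-0.29  0.49 -0.38] q [-0.63  0.17  1.48  0.    1.49 -2.17]
lin(tool) [-0.009  -0.0121  0.0834] rot(tool) [-0.0009  0.0064 -0.0447]
```

apply_moves(
  linear=[
    [-0.005, -0.006, 0.01],
    [-0.004, -0.006, 0.02],
    [0, 0, 0.025],
    [0, 0, 0.025],
    [0, 0, 0],
    [0, 0, 0],
  ],
  twist=[
    [0, 0.003, -0.02],
    [0, 0.003, -0.025],
    [0, 0, 0],
    [0, 0, 0],
    [0, 0, 0],
    [0, 0, 0],
  ],
  grip=[1, 1, 1, 1, 1, 1],
)

```text
t: 3.9
tcp_pos: [0.5345, -0.3259, 0.1167]
eef_rot: [[-1.0, -0.028, -0.001], [-0.028, 1.0, 0.0], [0.001, 0.0, -1.0]]
ft_force: [-0.3, 0.5, 0.6]
gripper_width: 0.999
```

```bash
python3 go.py 0.534 -0.33 0.048 1
python3 - <<'E'
from h import *
for n in ['scene','top']:
    c=env.capture(n); save(c,n+'1.png')
a=cv2.imread('pics/scene1.png')[140:300,110:270]; b=cv2.imread('pics/top1.png')[200:330,380:510]
cv2.imwrite('pics/c1.png',np.hstack([cv2.resize(a,(400,400)),cv2.resize(b,(400,400))]))
E
```

```text
t 3.9 tcp [ 0.5345 -0.3259  0.1167] w 0.999 F [-0.26  0.5   0.6 ] q [-0.63  0.27  1.52 -0.    1.35 -2.23]
lin(tool) [ 0.0005 -0.0041  0.0687] rot(tool) [ 0.0002 -0.0012  0.0105]
```

View pics/c1.png

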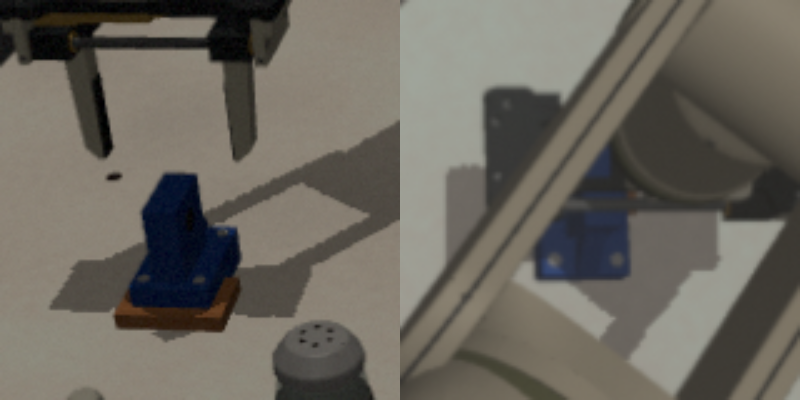

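The fingers straddle the web, at about (100,155) and (240,155) in the left crop with the web at (175,175). Next I'll descend.

apply_moves(
  linear=[
    [0, -0.004, 0.02],
    [0, 0, 0.02],
    [0, 0, 0.018],
    [0, 0, 0.008],
    [0, 0, 0],
  ],
  twist=[
    [0, 0, 0.009],
    [0, 0, 0],
    [0, 0, 0],
    [0, 0, 0],
    [0, 0, 0],
  ],
  grip=[1, 1, 1, 1, 1],
)

```text
t: 4.5
tcp_pos: [0.5401, -0.3335, 0.0585]
eef_rot: [[-1.0, -0.02, 0.011], [-0.02, 1.0, -0.009], [-0.01, -0.009, -1.0]]
ft_force: [0.4, 0.8, 0.7]
gripper_width: 0.994
```

```bash
python3 go.py 0.534 -0.33 0.05 1
```

```text
t 4.5 tcp [ 0.5401 -0.3335  0.0585] w 0.994 F [0.39 0.78 0.66] q [-0.63  0.33  1.55 -0.    1.24 -2.22]
lin(tool) [0.0061 0.0037 0.0084] rot(tool) [-0.0087  0.0104  0.0024]
```

apply_moves(
  linear=[
    [0.006, 0.003, 0.005],
    [0, 0, 0],
    [0, 0, 0],
  ],
  twist=[
    [-0.009, 0.01, 0],
    [0, 0, 0],
    [0, 0, 0],
  ],
  grip=[1, 1, 1],
)

```text
t: 4.8
tcp_pos: [0.5353, -0.3316, 0.0567]
eef_rot: [[-1.0, -0.02, 0.003], [-0.02, 1.0, -0.002], [-0.003, -0.002, -1.0]]
ft_force: [0.3, 1.3, -0.4]
gripper_width: 0.999
```

```bash
python3 go.py 0.534 -0.33 0.05 1
```

```text
t 4.8 tcp [ 0.5353 -0.3316  0.0567] w 0.999 F [ 0.3   1.31 -0.43] q [-0.64  0.33  1.56  0.    1.25 -2.23]
lin(tool) [0.0013 0.0016 0.0067] rot(tool) [-0.0018  0.0032  0.0028]
```

Fine adjustment, then close with a 30 N squeeze.

apply_moves(
  linear=[
    [0.001, 0.001, 0.008],
    [0, 0, 0],
    [0, 0, 0],
    [0, 0, 0],
    [0, 0, 0],
    [0, 0, 0],
    [0, 0, 0],
    [0, 0, 0],
    [0, 0, 0],
    [0, 0, 0],
  ],
  twist=[
    [-0.002, 0.003, 0.002],
    [0, 0, 0],
    [0, 0, 0],
    [0, 0, 0],
    [0, 0, 0],
    [0, 0, 0],
    [0, 0, 0],
    [0, 0, 0],
    [0, 0, 0],
    [0, 0, 0],
  ],
  grip=[1, 1, 1, -1, -1, -1, -1, -1, -1, -1],
  squeeze=30,
)

```text
t: 5.8
tcp_pos: [0.5351, -0.3312, 0.0497]
eef_rot: [[-1.0, -0.018, 0.002], [-0.018, 1.0, -0.001], [-0.002, -0.001, -1.0]]
ft_force: [0.5, -0.5, 0.5]
gripper_width: 0.443
```

```bash
python3 go.py 0.534 -0.33 0.20 1
```

```text
t 5.8 tcp [ 0.5351 -0.3312  0.0497] w 0.443 F [ 0.51 -0.47  0.53] q [-0.64  0.34  1.56  0.    1.24 -2.22]
lin(tool) [ 0.0008  0.001  -0.1504] rot(tool) [-0.0011  0.0018  0.0006]
```

apply_moves(
  linear=[
    [0, 0, 0],
    [0, 0, 0],
    [0, 0, 0],
    [0, 0, 0],
    [0, 0, 0],
    [0, 0, 0],
  ],
  twist=[
    [0, 0, 0],
    [0, 0, 0],
    [0, 0, 0],
    [0, 0, 0],
    [0, 0, 0],
    [0, 0, 0],
  ],
  grip=[-1, -1, -1, -1, -1, -1],
  squeeze=40,
)

```text
t: 6.4
tcp_pos: [0.5351, -0.331, 0.0497]
eef_rot: [[-1.0, -0.018, 0.002], [-0.018, 1.0, -0.001], [-0.002, -0.001, -1.0]]
ft_force: [-0.6, -0.4, -1.5]
gripper_width: 0.275
```

```bash
python3 go.py 0.534 -0.33 0.20 1
```

```text
t 6.4 tcp [ 0.5351 -0.331   0.0497] w 0.275 F [-0.59 -0.45 -1.48] q [-0.64  0.34  1.56  0.    1.24 -2.22]
lin(tool) [ 0.0008  0.0009 -0.1503] rot(tool) [-0.0008  0.0019  0.0006]
```

apply_moves(
  linear=[
    [0, 0, 0],
    [0, 0, -0.005],
    [0, 0, -0.015],
    [0, 0, -0.025],
    [0, 0, -0.03],
    [0, 0, -0.03],
    [0, 0, -0.03],
    [0, 0, 0],
    [0, 0, 0],
  ],
  twist=[
    [0, 0, 0],
    [0, 0, 0],
    [0, 0, 0],
    [0, 0, 0],
    [0, 0, 0],
    [0, 0, 0],
    [0, 0, 0],
    [0, 0, 0],
    [0, 0, 0],
  ],
  grip=[-1, -1, -1, -1, -1, -1, -1, -1, -1],
)

```text
t: 7.3
tcp_pos: [0.5312, -0.3283, 0.1879]
eef_rot: [[-1.0, -0.018, -0.007], [-0.018, 1.0, 0.005], [0.007, 0.006, -1.0]]
ft_force: [0.5, -0.5, -6.5]
gripper_width: 0.274
```

```bash
python3 go.py 0.52 0.19 0.18 -9.8
python3 - <<'E'
from h import *
c=env.capture('scene'); save(c,'scene2.png')
cv2.imwrite('pics/c2.png',cv2.resize(c['frame'][100:280,90:290,::-1],(800,720))[:600])
E
```

```text
t 7.3 tcp [ 0.5312 -0.3283  0.1879] w 0.274 F [ 0.47 -0.55 -6.46] q [-0.64  0.22  1.44  0.    1.49 -2.22]
lin(tool) [0.0018 0.5184 0.0108] rot(tool) [ 0.0049 -0.0074  0.1891]
```

View pics/c2.png

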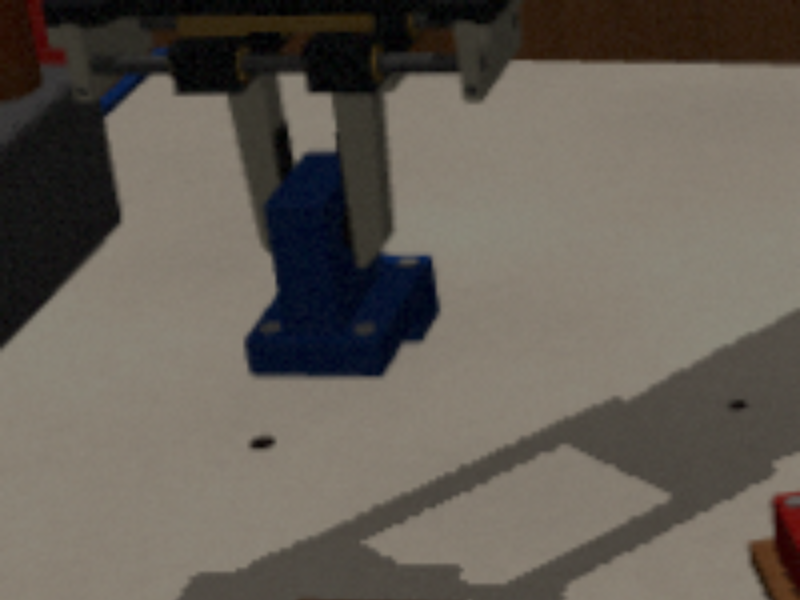

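It's held and looks level: foot at about (320,350) in the crop, no visible tilt. Next I'll carry it over to the press at the same height.

apply_moves(
  linear=[
    [0, 0.01, 0],
    [0, 0.025, 0],
    [0, 0.04, 0],
    [0, 0.04, 0],
    [0, 0.04, 0],
    [0, 0.04, 0],
    [0, 0.04, 0],
    [0, 0.04, 0],
    [0, 0.04, 0],
    [0, 0.04, 0],
    [0, 0.04, 0],
    [0, 0.035, 0],
    [0, 0.02, 0],
    [0, 0.01, 0],
    [0, 0, 0],
    [0, 0, 0],
  ],
  twist=[
    [0, 0, 0],
    [0, 0, 0],
    [0, 0, 0],
    [0, 0, 0],
    [0, 0, 0],
    [0, 0, 0],
    [0, 0, 0],
    [0, 0, 0],
    [0, 0, 0],
    [0, 0, 0],
    [0, 0, 0],
    [0, 0, 0],
    [0, 0, 0],
    [0, 0, 0],
    [0, 0, 0],
    [0, 0, 0],
  ],
  grip=[-1, -1, -1, -1, -1, -1, -1, -1, -1, -1, -1, -1, -1, -1, -1, -1],
)

```text
t: 8.95
tcp_pos: [0.5008, 0.1585, 0.1616]
eef_rot: [[-0.998, -0.018, -0.052], [-0.019, 1.0, 0.015], [0.052, 0.016, -0.999]]
ft_force: [0.4, -1.0, -5.6]
gripper_width: 0.281
```

```bash
python3 go.py 0.522 0.1965 0.14 -9.8
```

```text
t 8.95 tcp [0.5008 0.1585 0.1616] w 0.281 F [ 0.42 -0.97 -5.6 ] q [ 0.19  0.01  1.72  0.02  1.46 -1.4 ]
lin(tool) [-0.023   0.0372  0.0211] rot(tool) [ 0.0109 -0.0535  0.1893]
```

The tool drifted down and tilted 3° during the sweep, so I'll correct that while it is still high.

apply_moves(
  linear=[
    [-0.008, 0.01, 0],
    [-0.008, 0.01, 0],
    [-0.008, 0.015, 0],
    [0, 0, 0],
    [0, 0, 0],
    [0, 0, 0],
  ],
  twist=[
    [0.004, -0.02, 0.06],
    [0.004, -0.02, 0.065],
    [0.003, -0.014, 0.064],
    [0, 0, 0],
    [0, 0, 0],
    [0, 0, 0],
  ],
  grip=[-1, -1, -1, -1, -1, -1],
)

```text
t: 9.55
tcp_pos: [0.5271, 0.1845, 0.1585]
eef_rot: [[-0.983, 0.184, -0.002], [0.184, 0.983, -0.004], [0.001, -0.004, -1.0]]
ft_force: [0.4, -0.3, -5.5]
gripper_width: 0.281
```

```bash
python3 go.py 0.522 0.1965 0.14 -9.8
```

```text
t 9.55 tcp [0.5271 0.1845 0.1585] w 0.281 F [ 0.4  -0.27 -5.51] q [ 0.25  0.06  1.68 -0.    1.41 -1.14]
lin(tool) [0.0072 0.0109 0.0184] rot(tool) [-0.0045 -0.0015 -0.0142]
```

apply_moves(
  linear=[
    [0.007, 0.011, 0.01],
    [0, 0, 0],
    [0, 0, 0],
    [0, 0, 0],
  ],
  twist=[
    [-0.004, -0.001, -0.014],
    [0, 0, 0],
    [0, 0, 0],
    [0, 0, 0],
  ],
  grip=[-1, -1, -1, -1],
)

```text
t: 9.95
tcp_pos: [0.521, 0.1956, 0.1468]
eef_rot: [[-0.985, 0.17, -0.002], [0.17, 0.985, -0.001], [0.002, -0.001, -1.0]]
ft_force: [0.1, -0.3, -6.4]
gripper_width: 0.275
```

```bash
python3 go.py 0.522 0.1965 0.08 -9.8
python3 - <<'E'
from h import *
c=env.capture('scene'); save(c,'scene3.png')
cv2.imwrite('pics/c3.png',cv2.resize(c['frame'][150:300,420:620,::-1],(800,600)))
t=env.capture('top'); save(t,'top3.png'); cv2.imwrite('pics/t3.png',cv2.resize(t['frame'][180:330,100:300,::-1],(800,600)))
# tilt/pose of held casting from scene: blue pixels
import numpy as np
r=env.cut_out('rest','scene'); print([(x['score'],x['centre']) for x in r])
W=cloud(c); f=c['frame'].astype(int); m=(f[...,2]>f[...,0]+25); m[:, :420]=False; m[:150]=False;m[300:]=False
P=W[m]; P=P[~np.isnan(P[:,0])]; P=P[P[:,0]>.4]; print(len(P),np.percentile(P,[1,50,99],axis=0).round(4).tolist())
E
```

```text
t 9.95 tcp [0.521  0.1956 0.1468] w 0.275 F [ 0.12 -0.35 -6.4 ] q [ 0.27  0.06  1.69  0.    1.39 -1.13]
lin(tool) [-0.001   0.0011  0.0668] rot(tool) [-0.001  -0.0022  0.0005]
[(0.84, [473.0, 200.2])]
1318 [[0.4899, 0.1628, 0.1124], [0.5551, 0.1911, 0.1309], [0.5665, 0.2255, 0.1882]]
```

View pics/c3.png

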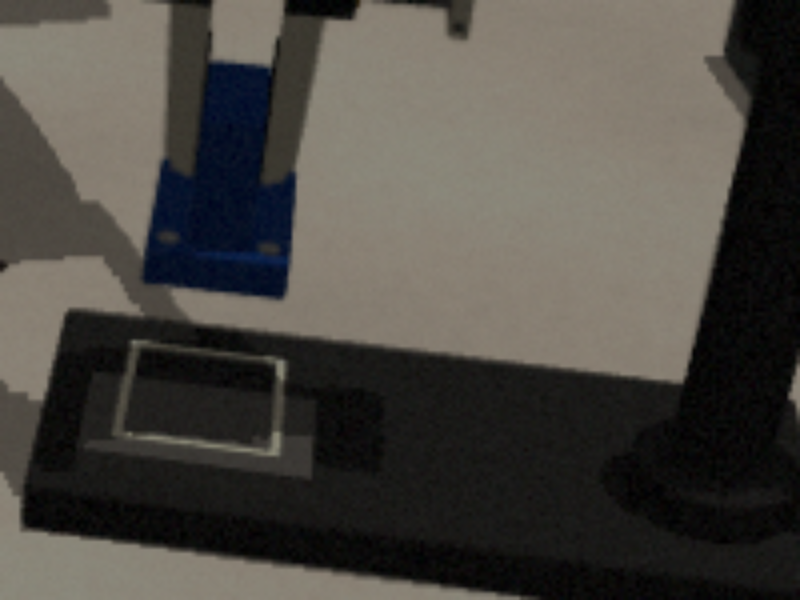

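View pics/t3.png

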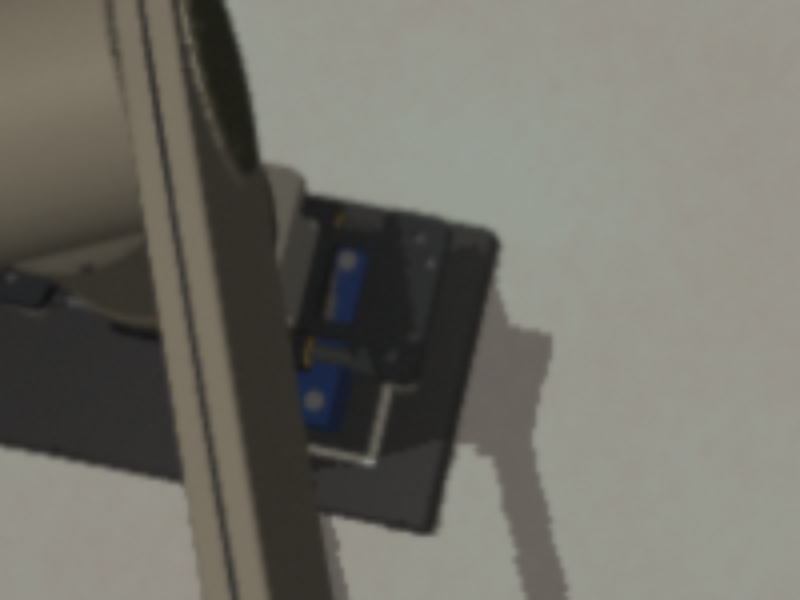

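Run:
```python
from m import *
c=env.capture('scene')
a=np.radians(-9.8);R=np.array([[np.cos(a),-np.sin(a)],[np.sin(a),np.cos(a)]])
S=np.array([.5155,.1975])
def loc(px,z):
    P=ray(c,np.array(px)/4+[419.6,149.6],z)[:,:2]; return ((P-S)@R*1000).round(1).tolist()
b=.1468-.0497
print('toe bottom',loc([(145,282),(285,297)],b+.012))
print('toe top',loc([(147,246),(289,262)],b+.03))
print('web top',loc([(208,61),(271,67)],b+.09))
W=cloud(c); f=c['frame'].astype(int); m=(f[...,2]>f[...,0]+25); m[:, :420]=False; m[:150]=False;m[300:]=False
P=W[m]; P=P[~np.isnan(P[:,0])]; P=P[P[:,0]>.4]
L=np.c_[(P[:,:2]-S)@R*1000,P[:,2]*1000-b*1000]
t=L[(L[:,2]>22)&(L[:,2]<36)&(L[:,0]<45)&(L[:,0]>-45)&(abs(L[:,1])>14)]
A=np.c_[t[:,0],t[:,1],np.ones(len(t))]; k,*_=np.linalg.lstsq(A,t[:,2],rcond=None); print(len(t),k,t[:,0].min(),t[:,0].max())
fr=L[(L[:,0]>35)]; print('front',len(fr),np.percentile(fr,[2,50,98],axis=0).round(1).tolist())
```

```text
toe bottom [[42.6, -29.0], [41.1, 29.4]]
toe top [[44.1, -29.7], [43.6, 28.9]]
web top [[-16.3, -14.6], [-16.7, 11.9]]
322 [-1.80339397e-02  1.86153416e-04  3.14134541e+01] -40.37101419533484 44.97061509510735
front 850 [[37.6, -26.9, 16.0], [43.1, -0.2, 40.0], [49.0, 25.8, 90.5]]
```

The casting is within about 2 mm of the seat in x and y, with perhaps 1° of toe-down. I'll lower it.

apply_moves(
  linear=[
    [-0.001, 0.001, 0.015],
    [0, 0, 0.02],
    [0, 0, 0.015],
    [0, 0, 0.008],
    [0, 0, 0],
    [0, 0, 0],
  ],
  twist=[
    [0, 0, 0],
    [0, 0, 0],
    [0, 0, 0],
    [0, 0, 0],
    [0, 0, 0],
    [0, 0, 0],
  ],
  grip=[-1, -1, -1, -1, -1, -1],
)

```text
t: 10.75
tcp_pos: [0.5231, 0.1964, 0.0848]
eef_rot: [[-0.985, 0.17, -0.001], [0.17, 0.985, -0.0], [0.001, -0.0, -1.0]]
ft_force: [-0.1, -0.1, -5.1]
gripper_width: 0.273
```

```bash
python3 go.py 0.5225 0.1965 0.08 -9.8
```

```text
t 10.75 tcp [0.5231 0.1964 0.0848] w 0.273 F [-0.09 -0.13 -5.09] q [ 0.27  0.13  1.75 -0.    1.27 -1.13]
lin(tool) [ 0.0006 -0.      0.0048] rot(tool) [-0.0003 -0.0006 -0.0001]
```

apply_moves(
  linear=[
    [0, 0, 0.006],
    [0, 0, 0],
    [0, 0, 0.003],
    [0, 0, 0],
  ],
  twist=[
    [0, 0, 0],
    [0, 0, 0],
    [0, 0, 0],
    [0, 0, 0],
  ],
  grip=[-1, -1, -1, -1],
)

```text
t: 11.15
tcp_pos: [0.5246, 0.1968, 0.0771]
eef_rot: [[-0.985, 0.17, 0.003], [0.17, 0.985, 0.001], [-0.002, 0.001, -1.0]]
ft_force: [-1.2, -0.4, -4.7]
gripper_width: 0.276
```

```bash
python3 go.py 0.5225 0.1965 0.0747 -9.8
```

```text
t 11.15 tcp [0.5246 0.1968 0.0771] w 0.276 F [-1.24 -0.35 -4.69] q [ 0.27  0.13  1.75 -0.    1.25 -1.13]
lin(tool) [ 0.002  -0.0007  0.0024] rot(tool) [ 0.0011  0.0024 -0.    ]
```

apply_moves(
  linear=[
    [0.002, 0, 0.002],
    [0, 0, 0],
    [0, 0, 0],
  ],
  twist=[
    [0.001, 0.002, 0],
    [0, 0, 0],
    [0, 0, 0],
  ],
  grip=[-1, -1, -1],
)

```text
t: 11.45
tcp_pos: [0.5229, 0.1974, 0.0756]
eef_rot: [[-0.985, 0.17, 0.001], [0.17, 0.985, 0.0], [-0.001, 0.001, -1.0]]
ft_force: [0.3, 1.1, -5.6]
gripper_width: 0.279
```

```bash
python3 go.py 0.5225 0.1965 0.0747 -9.8
```

```text
t 11.45 tcp [0.5229 0.1974 0.0756] w 0.279 F [ 0.34  1.05 -5.61] q [ 0.27  0.13  1.75 -0.    1.25 -1.13]
lin(tool) [ 0.0003 -0.0009  0.0009] rot(tool) [ 0.0005  0.0014 -0.    ]
```

No contact yet; the force still shows the full weight. I'll lower in 1 mm steps.

apply_moves(
  linear=[
    [0, 0, 0.0015],
    [0, 0, 0],
    [0, 0, 0.0015],
    [0, 0, 0],
  ],
  twist=[
    [0, 0, 0],
    [0, 0, 0],
    [0, 0, 0],
    [0, 0, 0],
  ],
  grip=[-1, -1, -1, -1],
)

```text
t: 11.85
tcp_pos: [0.5239, 0.1978, 0.075]
eef_rot: [[-0.985, 0.17, 0.004], [0.17, 0.985, 0.001], [-0.003, 0.001, -1.0]]
ft_force: [0.2, 0.6, -5.2]
gripper_width: 0.277
```

```bash
python3 go.py 0.5225 0.1965 0.0747 -9.8
```

```text
t 11.85 tcp [0.5239 0.1978 0.075 ] w 0.277 F [ 0.23  0.6  -5.19] q [ 0.27  0.14  1.75 -0.    1.25 -1.13]
lin(tool) [ 0.0012 -0.0015  0.0003] rot(tool) [0.0014 0.0034 0.0001]
```

apply_moves(
  linear=[
    [0.001, -0.001, 0.003],
    [0, 0, 0],
    [0, 0, 0],
  ],
  twist=[
    [0.001, 0.003, 0],
    [0, 0, 0],
    [0, 0, 0],
  ],
  grip=[-1, -1, -1],
)

```text
t: 12.15
tcp_pos: [0.5249, 0.1981, 0.0752]
eef_rot: [[-0.985, 0.17, 0.005], [0.17, 0.985, 0.002], [-0.005, 0.003, -1.0]]
ft_force: [-0.5, -0.1, -4.6]
gripper_width: 0.277
```

```bash
python3 go.py 0.5225 0.1965 0.0747 -9.8
python3 - <<'E'
from h import *
c=env.capture('scene'); save(c,'scene4.png')
cv2.imwrite('pics/c4.png',cv2.resize(c['frame'][170:290,420:580,::-1],(800,600)))
E
```

```text
t 12.15 tcp [0.5249 0.1981 0.0752] w 0.277 F [-0.49 -0.12 -4.62] q [ 0.27  0.14  1.75  0.    1.25 -1.13]
lin(tool) [ 0.0021 -0.0019  0.0005] rot(tool) [0.0033 0.0048 0.0005]
```

View pics/c4.png

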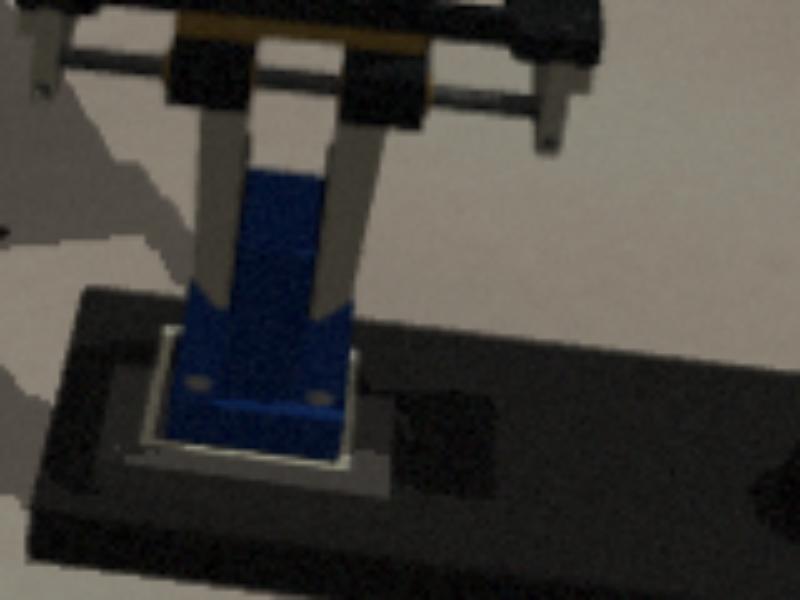

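apply_moves(
  linear=[
    [0.002, -0.002, 0.004],
    [0, 0, 0],
    [0, 0, 0.002],
    [0, 0, 0],
  ],
  twist=[
    [0.003, 0.005, 0],
    [0, 0, 0],
    [0, 0, 0],
    [0, 0, 0],
  ],
  grip=[-1, -1, -1, -1],
)

```text
t: 12.6
tcp_pos: [0.5264, 0.1984, 0.0747]
eef_rot: [[-0.986, 0.169, 0.008], [0.169, 0.986, 0.004], [-0.007, 0.005, -1.0]]
ft_force: [-2.2, -0.5, -0.6]
gripper_width: 0.278
```

```bash
python3 go.py 0.5225 0.1965 0.0747 -9.8
```

```text
t 12.6 tcp [0.5264 0.1984 0.0747] w 0.278 F [-2.16 -0.52 -0.64] q [ 0.27  0.14  1.75  0.    1.24 -1.13]
lin(tool) [ 0.0035 -0.0026  0.    ] rot(tool) [0.0052 0.0069 0.0008]
```

The weight is now on the bed. I'll release.

apply_moves(
  linear=[
    [0, 0, 0],
    [0, 0, 0],
    [0, 0, 0],
    [0, 0, 0],
    [0, 0, 0],
    [0, 0, 0],
    [0, 0, 0],
    [0, 0, 0],
  ],
  twist=[
    [0, 0, 0],
    [0, 0, 0],
    [0, 0, 0],
    [0, 0, 0],
    [0, 0, 0],
    [0, 0, 0],
    [0, 0, 0],
    [0, 0, 0],
  ],
  grip=[0, 0, 0, 0, 0, 0, 0, 0],
)

```text
t: 13.4
tcp_pos: [0.5265, 0.1981, 0.0736]
eef_rot: [[-0.985, 0.17, 0.008], [0.17, 0.985, 0.004], [-0.007, 0.005, -1.0]]
ft_force: [-0.1, 0.2, 1.2]
gripper_width: 0.502
```

```bash
python3 go.py 0.5225 0.1965 0.16 -9.8
python3 - <<'E'
from h import *
c=env.capture('scene'); save(c,'scene5.png')
cv2.imwrite('pics/c5.png',cv2.resize(c['frame'][170:290,420:580,::-1],(800,600)))
E
```

```text
t 13.4 tcp [0.5265 0.1981 0.0736] w 0.502 F [-0.05  0.18  1.17] q [ 0.27  0.14  1.75  0.    1.24 -1.13]
lin(tool) [ 0.0031 -0.0018 -0.0864] rot(tool) [0.0049 0.007  0.0003]
```

View pics/c5.png

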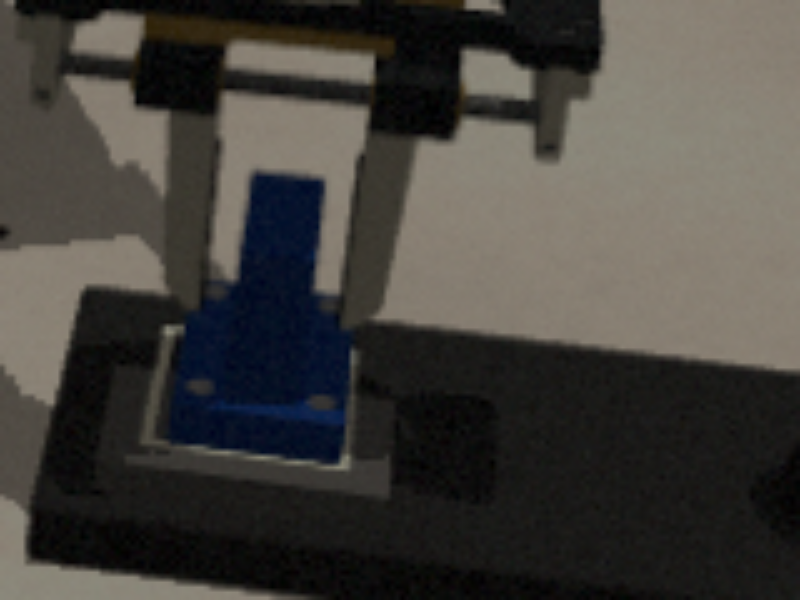

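Released; it stands inside the outline, base at about (255,450) in the crop. Going up and closing the fingers.

apply_moves(
  linear=[
    [0, 0, -0.015],
    [0, 0, -0.02],
    [0, 0, -0.025],
    [0, 0, -0.02],
    [0, 0, 0],
    [0, 0, 0],
  ],
  twist=[
    [0, 0, 0],
    [0, 0, 0],
    [0, 0, 0],
    [0, 0, 0],
    [0, 0, 0],
    [0, 0, 0],
  ],
  grip=[0, 0, 0, 0, 0, 0],
)

```text
t: 14.05
tcp_pos: [0.526, 0.1978, 0.1606]
eef_rot: [[-0.985, 0.17, 0.009], [0.17, 0.985, 0.004], [-0.008, 0.005, -1.0]]
ft_force: [-0.5, -0.5, -0.1]
gripper_width: 0.5
```

apply_moves(
  linear=[
    [0, 0, 0],
    [0, 0, 0],
    [0, 0, 0],
    [0, 0, 0],
    [0, 0, 0],
    [0, 0, 0],
    [0, 0, 0],
    [0, 0, 0],
  ],
  twist=[
    [0, 0, 0],
    [0, 0, 0],
    [0, 0, 0],
    [0, 0, 0],
    [0, 0, 0],
    [0, 0, 0],
    [0, 0, 0],
    [0, 0, 0],
  ],
  grip=[-1, -1, -1, -1, -1, -1, -1, -1],
  squeeze=10,
)

```text
t: 14.85
tcp_pos: [0.5235, 0.1971, 0.1559]
eef_rot: [[-0.985, 0.17, 0.002], [0.17, 0.985, 0.002], [-0.002, 0.002, -1.0]]
ft_force: [-0.1, -0.3, -0.4]
gripper_width: 0.004
```

```bash
python3 go.py 0.5245 0.199 0.13 -9.8
python3 - <<'E'
from m import *
c=env.capture('scene'); save(c,'scene6.png')
cv2.imwrite('pics/c6.png',cv2.resize(c['frame'][170:290,420:580,::-1],(800,600)))
a=np.radians(-9.8);R=np.array([[np.cos(a),-np.sin(a)],[np.sin(a),np.cos(a)]])
S=np.array([.5155,.1975]); W=cloud(c); f=c['frame'].astype(int); m=(f[...,2]>f[...,0]+25); m[:, :420]=False; m[:150]=False;m[300:]=False
P=W[m]; P=P[~np.isnan(P[:,0])]; P=P[P[:,0]>.4]
L=np.c_[(P[:,:2]-S)@R*1000,P[:,2]*1000-25]
t=L[(L[:,2]>20)&(L[:,2]<38)&(L[:,0]<43)&(L[:,0]>-45)&(abs(L[:,1]-2)>15)]
k,*_=np.linalg.lstsq(np.c_[t[:,0],t[:,1],np.ones(len(t))],t[:,2],rcond=None); print(len(t),k)
w=L[L[:,2]>87]; print('webtop',len(w),np.percentile(w,[3,50,97],axis=0).round(1).tolist())
print('all',np.percentile(L,[1,50,99],axis=0).round(1).tolist())
E
```

```text
t 14.85 tcp [0.5235 0.1971 0.1559] w 0.004 F [-0.06 -0.34 -0.37] q [ 0.27  0.06  1.68  0.    1.4  -1.13]
lin(tool) [-0.0006  0.002   0.0259] rot(tool) [0.0025 0.0018 0.0004]
295 [-1.89631815e-03 -2.03122080e-03  3.07379913e+01]
webtop 231 [[-6.3, -7.7, 88.1], [22.9, 3.4, 90.8], [46.9, 14.1, 92.5]]
all [[-26.9, -25.4, 14.9], [44.4, 3.4, 32.1], [53.8, 31.5, 92.2]]
```

View pics/c6.png

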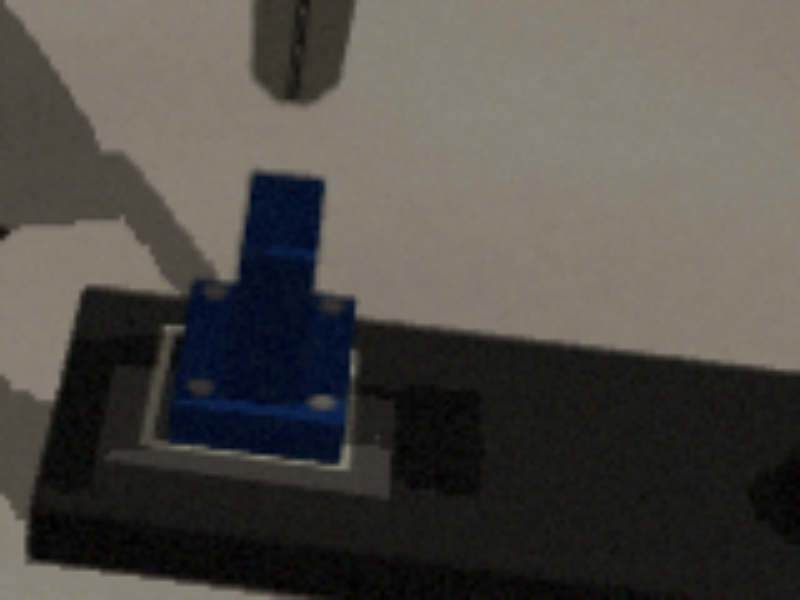

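It sits level: the foot-top plane slope is about 0.002 rad and web top height 90.8 mm against 90, offset about +3 mm in x and y. Next is the press check.

apply_moves(
  linear=[
    [0, 0.002, 0.015],
    [0, 0, 0.012],
    [0, 0, 0],
    [0, 0, 0],
  ],
  twist=[
    [0.002, 0.002, 0],
    [0, 0, 0],
    [0, 0, 0],
    [0, 0, 0],
  ],
  grip=[-1, -1, -1, -1],
)

```text
t: 15.3
tcp_pos: [0.5235, 0.1992, 0.1256]
eef_rot: [[-0.985, 0.17, -0.001], [0.17, 0.985, 0.0], [0.001, -0.0, -1.0]]
ft_force: [0.1, -0.3, 0.5]
gripper_width: 0.006
```

```bash
python3 go.py 0.5245 0.199 0.115 -9.8
```

```text
t 15.3 tcp [0.5235 0.1992 0.1256] w 0.006 F [ 0.15 -0.26  0.49] q [ 0.27  0.09  1.71  0.    1.35 -1.13]
lin(tool) [-0.0011 -0.0001  0.0106] rot(tool) [-0.0001 -0.0012  0.0005]
```

apply_moves(
  linear=[
    [0, 0, 0.007],
    [0, 0, 0],
    [0, 0, 0.004],
    [0, 0, 0],
  ],
  twist=[
    [0, 0, 0],
    [0, 0, 0],
    [0, 0, 0],
    [0, 0, 0],
  ],
  grip=[-1, -1, -1, -1],
)

```text
t: 15.7
tcp_pos: [0.5246, 0.1996, 0.1159]
eef_rot: [[-0.985, 0.17, 0.001], [0.17, 0.985, 0.001], [-0.001, 0.001, -1.0]]
ft_force: [-0.5, 0.6, -0.1]
gripper_width: 0.004
```

```bash
python3 go.py 0.5245 0.199 0.115 -9.8
```

```text
t 15.7 tcp [0.5246 0.1996 0.1159] w 0.004 F [-0.5   0.59 -0.13] q [ 0.27  0.1   1.72  0.    1.33 -1.13]
lin(tool) [ 0.     -0.0006  0.0009] rot(tool) [0.0011 0.0013 0.0004]
```

apply_moves(
  linear=[
    [0, 0, 0.003],
    [0, 0, 0.002],
    [0, 0, 0.002],
    [0, 0, 0],
  ],
  twist=[
    [0, 0, 0],
    [0, 0, 0],
    [0, 0, 0],
    [0, 0, 0],
  ],
  grip=[-1, -1, -1, -1],
)

```text
t: 16.1
tcp_pos: [0.5255, 0.1998, 0.1159]
eef_rot: [[-0.986, 0.17, 0.004], [0.17, 0.986, 0.001], [-0.004, 0.002, -1.0]]
ft_force: [-0.2, 0.1, -0.5]
gripper_width: 0.003
```

```bash
python3 go.py 0.5245 0.199 0.115 -9.8
```

```text
t 16.1 tcp [0.5255 0.1998 0.1159] w 0.003 F [-0.23  0.15 -0.45] q [ 0.27  0.1   1.72  0.    1.32 -1.13]
lin(tool) [ 0.0009 -0.001   0.0009] rot(tool) [0.0021 0.0041 0.0007]
```

apply_moves(
  linear=[
    [0.001, -0.001, 0.005],
    [0, 0, 0.004],
    [0, 0, 0.004],
  ],
  twist=[
    [0.002, 0.004, 0],
    [0, 0, 0],
    [0, 0, 0],
  ],
  grip=[-1, -1, -1],
)

```text
t: 16.4
tcp_pos: [0.5264, 0.2, 0.1153]
eef_rot: [[-0.986, 0.169, 0.005], [0.169, 0.986, 0.002], [-0.005, 0.003, -1.0]]
ft_force: [-19.0, -6.7, 34.0]
gripper_width: 0.003
```

```bash
python3 go.py 0.5245 0.199 0.115 -9.8
```

```text
t 16.4 tcp [0.5264 0.2    0.1153] w 0.003 F [-19.04  -6.74  34.  ] q [ 0.27  0.1   1.72  0.    1.32 -1.13]
lin(tool) [ 0.0017 -0.0013  0.0003] rot(tool) [0.0027 0.005  0.0014]
```

apply_moves(
  linear=[
    [0, 0, 0.001],
  ],
  twist=[
    [0, 0, 0],
  ],
  grip=[-1],
)

```text
t: 16.5
tcp_pos: [0.5268, 0.2002, 0.1158]
eef_rot: [[-0.986, 0.169, 0.007], [0.169, 0.986, 0.002], [-0.006, 0.003, -1.0]]
ft_force: [0.2, -0.7, -0.2]
gripper_width: 0.006
```

```bash
python3 go.py 0.5245 0.199 0.115 -9.8
```

```text
t 16.5 tcp [0.5268 0.2002 0.1158] w 0.006 F [ 0.21 -0.74 -0.19] q [ 0.27  0.1   1.71  0.    1.32 -1.13]
lin(tool) [ 0.0021 -0.0015  0.0008] rot(tool) [0.0033 0.0065 0.0015]
```

The push was brief, so I'll make a gentler, sustained one.

apply_moves(
  linear=[
    [0.002, -0.001, 0.002],
    [0, 0, 0.003],
    [0, 0, 0.003],
    [0, 0, 0.003],
  ],
  twist=[
    [0.003, 0.006, 0],
    [0, 0, 0],
    [0, 0, 0],
    [0, 0, 0],
  ],
  grip=[-1, -1, -1, -1],
)

```text
t: 16.9
tcp_pos: [0.5267, 0.2001, 0.1152]
eef_rot: [[-0.986, 0.168, 0.005], [0.168, 0.986, 0.001], [-0.005, 0.002, -1.0]]
ft_force: [-14.7, -5.3, 30.2]
gripper_width: 0.005
```

```bash
python3 go.py 0.5245 0.199 0.115 -9.8
```

```text
t 16.9 tcp [0.5267 0.2001 0.1152] w 0.005 F [-14.75  -5.31  30.17] q [ 0.27  0.1   1.71 -0.    1.32 -1.13]
lin(tool) [ 0.002  -0.0015  0.0002] rot(tool) [0.0022 0.0051 0.0019]
```

Run:
```python
from h import *
for i in range(4):
    c=env.capture('scene'); s=env.state(); print(round(s['t'],2),s['ft_force'].round(1),s['tcp_pos'].round(4))
save(c,'scene7.png'); cv2.imwrite('pics/c7.png',cv2.resize(c['frame'][170:290,420:580,::-1],(800,600)))
```

```text
16.95 [-16.5  -4.6  29.8] [0.5267 0.2001 0.1152]
17.0 [-16.   -4.6  29. ] [0.5267 0.2001 0.1152]
17.05 [-15.8  -4.8  28.7] [0.5267 0.2002 0.1152]
17.1 [-14.7  -6.2  29.2] [0.5267 0.2001 0.1152]
```

View pics/c7.png

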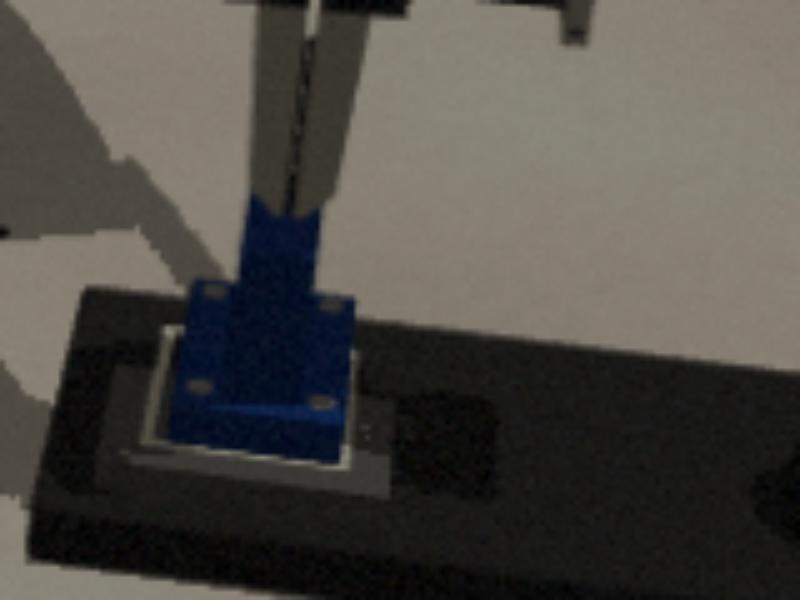

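The fingertips held about 29 N on the web top for 0.2 s, and the casting did not move in the picture. Backing away upwards.

apply_moves(
  linear=[
    [0, 0, -0.004],
    [0, 0, -0.01],
    [0, 0, -0.025],
    [0, 0, -0.03],
    [0, 0, -0.03],
    [0, 0, -0.03],
    [0, 0, -0.02],
    [0, 0, 0],
    [0, 0, 0],
    [0, 0, 0],
    [0, 0, 0],
  ],
  twist=[
    [0, 0, 0],
    [0, 0, 0],
    [0, 0, 0],
    [0, 0, 0],
    [0, 0, 0],
    [0, 0, 0],
    [0, 0, 0],
    [0, 0, 0],
    [0, 0, 0],
    [0, 0, 0],
    [0, 0, 0],
  ],
  grip=[-1, -1, -1, -1, -1, -1, -1, -1, -1, -1, -1],
)

```text
t: 18.2
tcp_pos: [0.5238, 0.1991, 0.2627]
eef_rot: [[-0.986, 0.169, -0.004], [0.169, 0.986, -0.001], [0.004, -0.002, -1.0]]
ft_force: [0.0, -0.3, 0.6]
gripper_width: 0.006
```

```bash
python3 go.py 0.5245 0.199 0.25 -9.8
python3 - <<'E'
from m import *
c=env.capture('scene'); save(c,'scene8.png')
a=np.radians(-9.8);R=np.array([[np.cos(a),-np.sin(a)],[np.sin(a),np.cos(a)]])
S=np.array([.5155,.1975]); W=cloud(c); f=c['frame'].astype(int); m=(f[...,2]>f[...,0]+25); m[:, :420]=False; m[:150]=False;m[300:]=False
P=W[m]; P=P[~np.isnan(P[:,0])]; P=P[P[:,0]>.4]
L=np.c_[(P[:,:2]-S)@R*1000,P[:,2]*1000-25]
t=L[(L[:,2]>20)&(L[:,2]<38)&(L[:,0]<43)&(L[:,0]>-45)&(abs(L[:,1]-2)>15)]
k,*_=np.linalg.lstsq(np.c_[t[:,0],t[:,1],np.ones(len(t))],t[:,2],rcond=None); print('plane',len(t),k)
w=L[L[:,2]>87]; print('webtop',np.percentile(w,[3,50,97],axis=0).round(1).tolist())
d=pickle.load(open('scene0.pkl','rb'))
for t in('red','shaker'):
    r=env.cut_out(t,'scene')[0]; print(t,r['score'],r['centre'],'was',d[t][0]['centre'])
print(env.state()['ft_force'],env.state()['joint_vel'].round(3))
E
```

```text
t 18.2 tcp [0.5238 0.1991 0.2627] w 0.006 F [ 0.02 -0.27  0.55] q [ 0.27  0.01  1.53 -0.    1.6  -1.13]
lin(tool) [-0.0008  0.0001  0.0127] rot(tool) [-0.0019 -0.004   0.0014]
plane 286 [-6.09352038e-03  7.80535550e-04  3.07931366e+01]
webtop [[-6.3, -7.7, 87.9], [24.1, 3.3, 90.8], [47.0, 14.1, 92.4]]
red 0.64 [303.6, 232.6] was [301.7, 233.5]
shaker 0.95 [240.0, 298.4] was [238.5, 295.2]
[ 0.05094387 -0.10555283  0.67437386] [ 0.    -0.004 -0.01  -0.001  0.001  0.   ]
```

View pics/scene8.png

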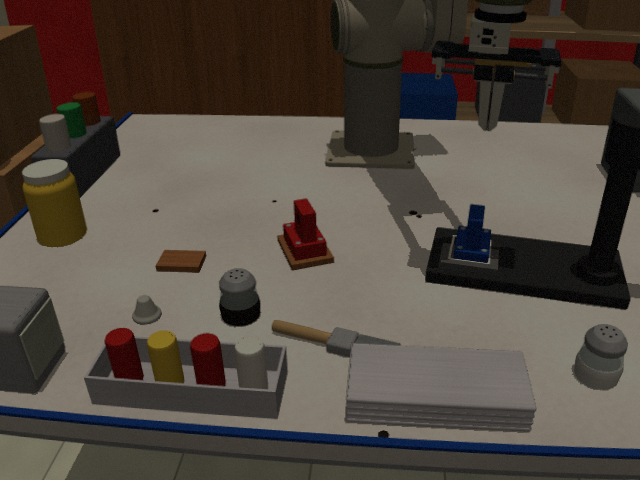

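The blue casting stands in the outline at (473,245). Red at (304,233) and the shaker at (239,296) look unmoved, and the arm is well clear. Handing in.

```bash
python3 -c "
from rig import env
print(env.finish_job())"
```

```text
the job is handed in; nothing more can be done
None
```

I lifted the blue casting off its strip, set it in the white outline with its toe on the ledge, let go, pressed on its top, backed away and handed the job in at about 18 s. No verdict was reported.

**Seat fit:** In the last picture the casting is about 3 mm off the seat point in x and in y. The web top reads 90.8 mm above the low bed (90 mm expected), and the foot-top plane tilts under about 0.006 rad.

**Push check:** The sustained push held about 29 N down for at least 0.2 s, with roughly 15 N sideways. That is harder than I intended, though the casting did not shift or rock in the pictures. An earlier push peaked near 34 N, but I cannot say how long it lasted.

**Bystanders:** The red casting and the shaker sit where they did in the picture. The detector centres differ by at most about 3 pixels.

**Disagreements along the way:**
- During the carry the tool sank about 26 mm and tilted about 3°. I corrected this before lowering.
- While held, the casting hung about 1° toe-down, and it levelled when it was set down.

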